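# Check a carrom set back in and show the queen to the inspection camera

## Robot

A 6-joint arm with a two-finger parallel gripper is mounted at the origin on the work surface. World frame = base frame: x ahead of the robot, y to its left, z up, the work surface at z = 0. Lengths are in mm, angles in rad, forces in N, time in s.
With the tool pointing down it reaches from about 250 to 775 mm from the base axis. Payload 4 kg.
Tool frame: the origin (TCP) lies midway between the tips of the shut fingers; the grasp point (between the pads) lies 19 mm behind it; z points along the fingers, y is the line along which they close (so a half turn about z gives the same grasp; the last joint's range is limited). The gripper opens to 85 mm and grips with 20 to 120 N. Pads are 22 mm wide; open, the fingers measure 114 mm over their backs; the gripper's body (76 mm by 85 mm) begins 54 mm behind the grasp point. The pads swing forward as they close: fully open they stand 13 mm farther back than shut.
Start: joints at [1.215, 0.087, 1.371, -0, 1.684, -0.103], TCP at [137.572, 532.533, 231.341] pointing down, gripper open.
Joint ranges: [-3.1, 3.1], [-0.76, 2.03], [0.27, 2.55], [-1.08, 4.22], [0.17, 2.65], [-2.57, 2.57]. Speed limits (rad/s): [2.79, 2.79, 3.14, 3.14, 3.14, 3.14].

## Interface

Orientations are given as a unit quaternion [x, y, z, w].
In Python, from workcell import ctrl gives the robot as it stands.
- The arm moves only by the tool send_rows, never from a script. Its arguments are lists of equal length, an entry for each row: "grip": the gripper command: -1 is fully open, 1 is shut, values between are in proportion; "offset": the shift along the world's x, y, z in m, a list of three; "rotation": the turn, a rotation vector about the world's x, y, z in degrees, a list of three. A call has exactly 5 rows; each row shifts and turns the commanded pose from where the row before left it; what a row does not reach is not made up. A row lasts 1/10 s, in which the tool goes at most 50 mm and 8.59 degrees, less where a joint would pass 70% of its speed; a pose out of reach is approached as far as the arm can. A call is refused whole if a number of a shift passes 0.05 or a number of a turn 8.59, either way. A call with a gripper value outside its range is refused whole. The fingers move at their own pace and stop on an object; the grip force is fixed at half the most. Time passes only in rows, so rows that do not move let the fingers close, or fill a call up. It gives the time, the measured TCP pose, the force, the opening and the grip force at its end, in the units of the state.
- ctrl.state(): the state, without advancing time (a new reading comes with each control period).
- ctrl.grab_frame(name): name is "scene" or "top"; returns a dict with "frame" (400x640x3 uint8, red, green, blue), "fx", "fy", "cx", "cy" (pixels), "distortion" ([k1, k2, p1, p2, k3] as OpenCV has them; the pictures are not rectified), "extrinsics" (4x4, takes a point from world to camera coordinates). Camera axes: x right, y down, z forward; pixel columns grow to the right and rows downward; lengths in mm; the calibration is good to about 2 mm. A picture is of the moment at which its call begins. There is no depth.
- ctrl.job_done(): hands the job in; it is judged then, once.
Trained networks look in the newest picture that a camera, given by its name, has taken for a name from the list of things; names that differ only in an ending like _2 or _b are one class to them, and where a whole thing is asked for, a point or a joint stands for the part that bears it (a point fixed in the world has none). Each returns a list of dicts, best first, with "conf" (0 to 1); they miss things now and then, are a little off and sometimes report something else, mostly with a low value. They report only what shows in the picture. A call takes as long as a camera call.
- ctrl.trace(camera, target): "region" (400x640 bool, what is visible of it) and "extent" ([centre column, centre row, width, height] in pixels, round what is visible of it).
- ctrl.spot_point(camera, target): "pixel" ([column, row] in pixels: a listed point, or the origin of a listed thing).
The state is a dict: "t": time; "joint_positions": joint angles; "joint_velocities": joint speeds; "joint_torque": joint torques, N m; "position": TCP position; "ee_rot": TCP orientation; "contact_force": force on the tool from outside, world axes, zero at the start; "ft_torque": the same for the moment, N m; "gripper_width": finger opening in mm; "gripper_force": force on a finger pad.
Only numpy, scipy, OpenCV 4.12 (cv2) and the standard library are available. Lean on these libraries where they do the work, as an engineer would, in place of code of your own. Each camera call takes 0.05 s, during which the arm holds its last target. There are 200 camera calls.

## Task

We are checking a carrom set back into the showroom. Stack the two pieces already passed on the bare round brass plate, each well centred: the big onyx disc flat on the plate, then the middle-sized disc, the striker, flat on top of it. Then pick up the smallest disc, the queen coin, and show it to the tilted upward-looking inspection camera: hold its underside in the air squarely facing the lens, centred on the lens's line of sight and 100 mm from the glass, and finish while holding it still there; do not drop any piece, and leave the camera and everything else as they stand.

Things in the scene. Friction and masses are not known exactly. Their poses are not given: they have to be found in the camera images.
- onyx: round onyx paperweight disc, the biggest of the three loose discs: 64 mm across, 16 mm thick, about 0.13 kg, lying flat on the table; origin at the centre of its underside, z up through the disc
- striker: acrylic striker, the middle-sized disc: 42 mm across, 12 mm thick, about 20 g, lying flat on the table; origin at the centre of its underside, z up through the disc
- queen: silver-plated queen coin, the smallest disc: 32 mm across, 8 mm thick, about 20 g, lying flat on the table; origin at the centre of its underside, z up through the coin (away from the underside). The three discs lie in three places in any order in the middle of the table; the strikers shown in the long riser at the far edge and in the side shelf are fixed stock, not part of the job
- plate: flat round brass plate without a rim, 110 mm across, 10 mm thick, fixed to the table; origin at the centre of its underside, z up; its top is 10 mm above the origin
- camera: the inspection camera's stand, fixed to the table: foot 100 x 110 mm with two cheeks up to 74 mm; origin at the centre of the foot's underside. Between the cheeks the grey head with its black 46 mm wide lens barrel points upward and leans over to the stand's -x side by 0.12 to 0.45 rad; the head keeps its lean by friction if not pushed, and all of it lies below 120 mm
- lens (a point): centre of the lens's front glass (about 36 mm across, flush with the end of the barrel), about 110 mm above the table; its z axis is the line of sight, pointing out of the lens, upward and leaning
- cedar_box: tall slim cedar striker box, 50 x 50 x 159 mm, standing; bystander, origin at the centre of its underside, to be left alone
- powder_jar: small closed jar, 60 mm across, 52 mm tall; bystander, origin at the centre of its underside, to be left alone
- call_bell: brass call bell on a 72 mm round foot, 46 mm tall; bystander, origin at the centre of its underside, to be left alone
- brush: dusting brush, about 160 mm long, lying flat at the back; bystander, origin at the centre of its underside, to be left alone
- trophy: little brass cup on a 60 mm square walnut foot, 120 mm tall; bystander, origin at the centre of its underside, to be left alone
- men_tray: walnut tray, 115 x 115 x 20 mm, with nine wooden carrom men that stay in it; bystander, origin at the centre of its underside, to be left alone

How it is judged (in metres and radians):
On the way, in this order (a step that is already met when the one before it is completed fails the run):
1. the onyx disc lies flat and centred on the plate, let go (horizontal distance between onyx and plate below 0.01 m and z of onyx in the frame of plate between 0.007 and 0.013 m and contact force between onyx and the fingers below 0.1 N and linear speed of onyx below 0.02 m/s and angle between onyx's own z axis and vertical below 0.06 rad), for 0.2 s.
2. the striker lies flat and centred on the onyx disc on the plate, let go (all of step 1 and horizontal distance between striker and onyx below 0.01 m and z of striker in the frame of onyx between 0.013 and 0.019 m and contact force between striker and the fingers below 0.1 N and linear speed of striker below 0.02 m/s and angle between striker's own z axis and vertical below 0.06 rad), for 0.2 s.
3. the queen coin is off the table in the gripper (height (world z) of queen above 0.05 m and contact force between queen and the fingers above 0.5 N), for 0.2 s.
At the end, for the whole second after the job is handed in: Onyx flat within 10 mm of the plate centre, striker flat within 10 mm of the onyx centre, both let go; queen held still by the gripper alone, underside to the lens, its centre within 10 mm of the lens axis in lens x and y, 88 to 112 mm from the glass, square to the line of sight within 0.15 rad (all of step 2 and x of queen in the frame of lens between -0.01 and 0.01 m and y of queen in the frame of lens between -0.01 and 0.01 m and z of queen in the frame of lens between 0.088 and 0.112 m and angle between the z axis of queen and the z axis of lens, either way round below 0.15 rad and contact force between queen and the fingers above 0.5 N and linear speed of queen below 0.02 m/s and height (world z) of queen above 0.12 m and angle between queen's own z axis and vertical below 0.75 rad and contact force between queen and onyx below 0.1 N and contact force between queen and striker below 0.1 N and contact force between queen and plate below 0.1 N and contact force between queen and camera below 0.1 N); the arm keeps its last pose, push and grip.
It fails at once if a disc let go in the air (more than 60 mm above the table) ((height (world z) of onyx above 0.06 m and contact force between onyx and the fingers below 0.02 N) or (height (world z) of striker above 0.06 m and contact force between striker and the fingers below 0.02 N) or (height (world z) of queen above 0.06 m and contact force between queen and the fingers below 0.02 N)).
It fails at once if a bystander shifted more than 30 mm or tipped ((distance of cedar_box from where it was at the start of the episode above 0.03 m or angle between cedar_box's own z axis and vertical above 0.4 rad) or (distance of powder_jar from where it was at the start of the episode above 0.03 m or angle between powder_jar's own z axis and vertical above 0.4 rad) or (distance of call_bell from where it was at the start of the episode above 0.03 m or angle between call_bell's own z axis and vertical above 0.4 rad) or (distance of brush from where it was at the start of the episode above 0.03 m or angle between brush's own z axis and vertical above 0.4 rad) or (distance of trophy from where it was at the start of the episode above 0.03 m or angle between trophy's own z axis and vertical above 0.4 rad) or (distance of men_tray from where it was at the start of the episode above 0.03 m or angle between men_tray's own z axis and vertical above 0.4 rad)).
It fails at once if the camera's lens pushed more than 8 mm aside (distance of lens from where it was at the start of the episode above 0.008 m).
It also fails if it takes over 72 s, if anything falls off the work surface, if the arm or the gripper's body presses on something with over 40 N, if the wrist force passes 120 N, or if a joint passes its speed limit or range.

## Working session

There is one attempt and no reset: what is moved stays moved. The work goes in short steps, Python scripts to look and compute and a tool call to move; the robot and the scene stay as the last step left them, time stands still between calls to the robot, and variables do not carry over. Pictures are saved under pics/ and viewed, at most 11 in all, crops included, and the job is handed in when it is done.

Besides the shell and the picture viewer there is one more tool, called after "Emit:" as name(argument=value, ...) on one line, values as JSON. send_rows: Moves the arm, as the interface text tells. Its arguments: {"type":"object","properties":{"grip":{"type":"array","items":{"type":"number"}},"offset":{"type":"array","items":{"type":"array","items":{"type":"number"}}},"rotation":{"type":"array","items":{"type":"array","items":{"type":"number"}}}},"required":["grip","offset","rotation"]}

```bash
mkdir -p pics
cat > h.py <<'E'
import numpy as np, cv2
from workcell import ctrl
def cam(n):
    f=ctrl.grab_frame(n)
    K=np.array([[f['fx'],0,f['cx']],[0,f['fy'],f['cy']],[0,0,1.]])
    return dict(img=f['frame'],K=K,d=np.array(f['distortion'],float),T=np.array(f['extrinsics'],float))
def ray(c,px):
    u=cv2.undistortPoints(np.array([[px]],float),c['K'],c['d'])[0,0]
    R,t=c['T'][:3,:3],c['T'][:3,3]
    d=R.T@np.array([u[0],u[1],1]); return -R.T@t,d/np.linalg.norm(d)
def atz(c,px,z):
    o,d=ray(c,px); return o+d*(z-o[2])/d[2]
def tri(rs):
    A=sum(np.eye(3)-np.outer(d,d) for o,d in rs); b=sum((np.eye(3)-np.outer(d,d))@o for o,d in rs)
    p=np.linalg.solve(A,b); return p,[np.linalg.norm(np.cross(p-o,d)) for o,d in rs]
def proj(c,P):
    return cv2.projectPoints(np.array(P,float).reshape(-1,3),cv2.Rodrigues(c['T'][:3,:3])[0],c['T'][:3,3],c['K'],c['d'])[0][:,0]
E
python3 - <<'E'
from h import *
np.set_printoptions(precision=1,suppress=True)
C={}
for n in('scene','top'):
    C[n]=cam(n); cv2.imwrite(f'pics/{n}0.png',C[n]['img'][:,:,::-1]); print(n,'cam at',ray(C[n],(320,200)))
for t in('onyx','striker','queen','plate','lens','camera','cedar_box','trophy','men_tray','powder_jar','call_bell'):
    r={}
    for n in C:
        s=ctrl.spot_point(n,t)
        print(t,n,[(np.round(x['pixel'],1),round(x['conf'],2),atz(C[n],x['pixel'],0)[:2]) for x in s[:3]])
        if s:r[n]=ray(C[n],s[0]['pixel'])
    if len(r)==2:print('   tri',*tri(list(r.values())))
E
```

```text
scene cam at (array([1411.4,  728.5, 1207.1]), array([-0.5, -0.4, -0.7]))
top cam at (array([ 356.4,   70. , 1317.8]), array([ 0.2,  0. , -1. ]))
onyx scene []
onyx top [(array([352.8, 207.4]), 0.86, array([595.8,  -5.5]))]
striker scene [(array([321.8, 188. ]), 0.47, array([450.2, -63.4]))]
striker top [(array([253.5, 247.3]), 0.64, array([483.7, 274.8])), (array([378.7, 257.1]), 0.58, array([454.5, -75.4]))]
   tri [538.9 156.7 213.1] [np.float64(113.7114385342981), np.float64(113.7114385342982)]
queen scene [(array([352.9, 207. ]), 0.6, array([456.4,  80.3]))]
queen top [(array([326.5, 259.5]), 0.46, array([448.8,  70.1]))]
   tri [448.4  72.1 -11.6] [np.float64(2.2683590616141958), np.float64(2.2683590616141536)]
plate scene [(array([398.7, 239.4]), 0.88, array([480.7, 283.2]))]
plate top [(array([250.7, 249.8]), 0.61, array([476.7, 282.5]))]
   tri [477.4 282.5  -3.7] [np.float64(0.7362489002272279), np.float64(0.736248900227337)]
lens scene [(array([256.7, 144.8]), 0.63, array([ 420. , -419.5]))]
lens top [(array([476.4, 233.7]), 0.81, array([ 517.8, -354.7]))]
   tri [ 505.  -
[... 998 characters left out ...]
array([ 609.9, -156.7]))]
   tri [399.9 489.7 -23.2] [np.float64(0.38873162129898586), np.float64(0.38873162129903766)]
powder_jar scene [(array([345.1, 250.7]), 0.66, array([626.7, 175.3]))]
powder_jar top [(array([291. , 198.5]), 0.96, array([622.7, 170.4]))]
   tri [623.4 171.7  -5.9] [np.float64(1.0029646308477147), np.float64(1.002964630847836)]
call_bell scene [(array([274.7, 202.4]), 0.86, array([ 609. , -146.7])), (array([254.3, 170.3]), 0.2, array([ 533.7, -320.8]))]
call_bell top [(array([405.7, 200.8]), 0.67, array([ 614. , -156.8])), (array([466.1, 235.6]), 0.44, array([ 512.7, -324.8]))]
   tri [ 610.9 -152.2   -0.2] [np.float64(5.408998660121271), np.float64(5.408998660121253)]
```

View pics/top0.png

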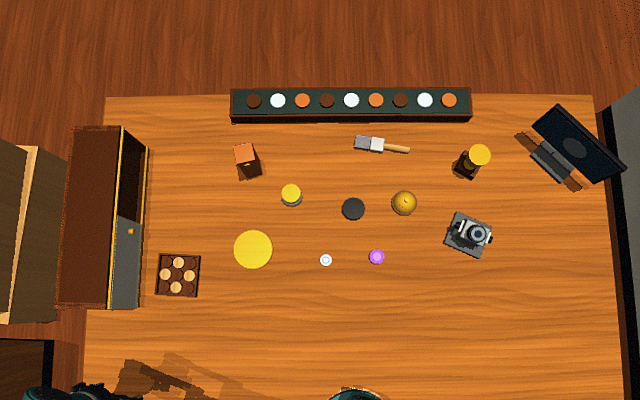

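View pics/scene0.png

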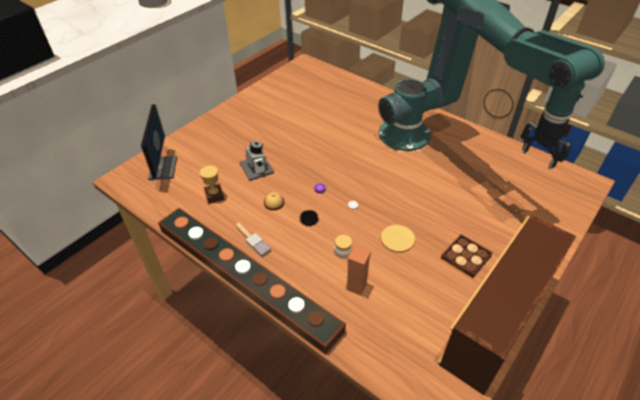

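The top view shows the onyx at (353,209), striker (376,257), queen (326,260), plate (253,250) and the inspection camera at about (467,235) with its lens at (478,233). The scene view agrees: onyx (309,218), striker (320,188), queen (353,205), plate (398,238), camera (257,160).

Run:
```python
from h import *
np.set_printoptions(precision=1,suppress=True)
C={n:cam(n) for n in('scene','top')}
G={'onyx':(595,-5),'striker':(452,-70),'queen':(450,75),'plate':(478,282)}
for t,g in G.items():
    r=[]
    for n in C:
        e=proj(C[n],[*g,8])[0]
        best=None
        for x in ctrl.trace(n,t):
            ys,xs=np.nonzero(x['region']); m=np.array([xs.mean(),ys.mean()])
            if np.linalg.norm(m-e)<12: best=(m,x['conf'],x['extent'],len(xs)); break
        print(t,n,best and (best[0],round(best[1],2),np.round(best[2],1),best[3],atz(C[n],best[0],8)))
        if best:r.append(ray(C[n],best[0]))
    if len(r)==2:print('  tri',*tri(r))
for n,(x,y) in {'scene':(222,128),'top':(437,205)}.items():
    cr=C[n]['img'][y:y+62,x:x+72]
    cv2.imwrite(f'pics/{n}_cam.png',cv2.resize(cr,None,fx=9,fy=9,interpolation=cv2.INTER_CUBIC)[:,:,::-1])
```

```text
onyx scene (array([308.2, 217.9]), 0.75, array([308. , 217. ,  19. ,  22.2]), 264, array([597.4,  -2.8,   8. ]))
onyx top (array([352.6, 209. ]), 0.84, array([353.6, 209. ,  22.5,  25.4]), 414, array([589.8,  -4.3,   8. ]))
  tri [591.8  -5.9   0.8] [np.float64(1.427165392780129), np.float64(1.4271653927801042)]
striker scene (array([318.9, 188.3]), 0.55, array([321. , 189.2,  11.7,   6.3]), 94, array([464.2, -65.1,   8. ]))
striker top (array([376. , 256.4]), 0.5, array([377.2, 257.6,  13.7,  13.2]), 158, array([456. , -67.1,   8. ]))
  tri [457.4 -69.1   0.1] [np.float64(1.388574638719931), np.float64(1.388574638720053)]
queen scene (array([352.2, 204.8]), 0.55, array([351.4, 206. ,   9.6,   4.8]), 56, array([455.6,  76.4,   8. ]))
queen top (array([324.6, 260.1]), 0.39, array([324.4, 260.5,   8.9,   4.7]), 72, array([446.5,  75.5,   8. ]))
  tri [448.1  73.8  -0.1] [np.float64(2.0356634384532013), np.float64(2.035663438453308)]
plate scene (array([397.6, 238.5]), 0.66, array([398.4, 237.1,  34.4,  27.4]), 685, array([485.8, 281.3,   8. ]))
plate top (array([252.8, 249.1]), 0.97, array([251.8, 248.2,  37.9,  40.6]), 1226, array([477.9, 275.5,   8. ]))
  tri [478.6 277.4  -1.7] [np.float64(0.4037762218493863), np.float64(0.4037762218492604)]
```

View pics/top_cam.png

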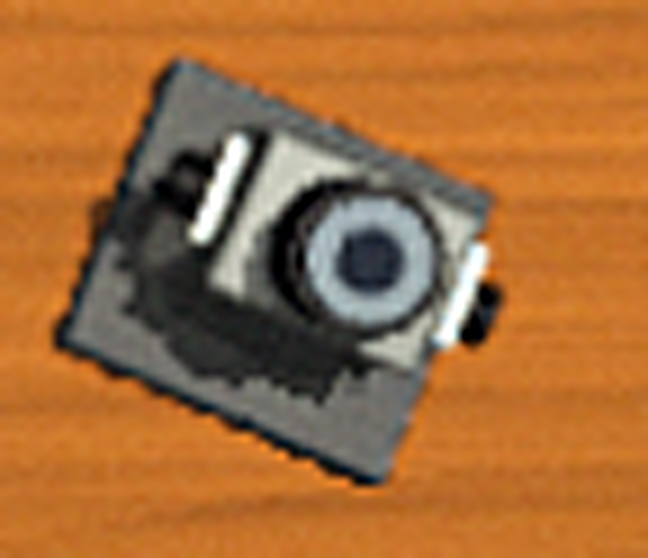

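View pics/scene_cam.png

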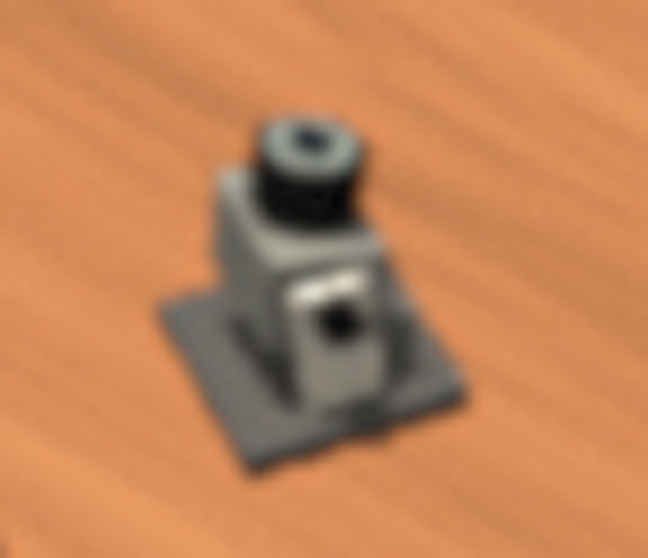

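The top crop shows the foot corners at (180,60), (490,205), (385,485), (60,345), the lens ring at (370,257), and the axle knobs at (185,180) and (483,312). In the scene crop the lens is at (310,143) and the barrel base at about (308,205).

Run:
```python
from h import *
np.set_printoptions(precision=2,suppress=True)
C={n:cam(n) for n in('scene','top')}
P={'onyx':((309,218),(353,209)),'striker':((320,188),(376,257)),'queen':((353,205),(326,260)),'plate':((398,238),(253,250))}
for t,pp in P.items():
    r=[]
    for n,p in zip(('scene','top'),pp):
        h=26 if t=='plate' else 17
        x0,y0=p[0]-h,p[1]-h
        im=C[n]['img'][y0:y0+2*h+1,x0:x0+2*h+1].astype(float)
        bg=np.median(np.r_[im[0],im[-1],im[:,0],im[:,-1]],0)
        d=np.linalg.norm(im-bg,axis=2); w=np.uint8(d>0.5*np.percentile(d,99 if t!='queen' else 98))
        k,l,s,c=cv2.connectedComponentsWithStats(w); 
        j=l[h,h] or 1+np.argmax(s[1:,4])
        ww=np.where(cv2.dilate(np.uint8(l==j),np.ones((3,3)))>0,np.clip(d/np.median(d[l==j]),0,1),0)
        ys,xs=np.mgrid[:2*h+1,:2*h+1]; m=np.array([(xs*ww).sum(),(ys*ww).sum()])/ww.sum()+[x0,y0]
        print(t,n,m,s[j],atz(C[n],m,8)); r.append(ray(C[n],m))
    print('  tri',*tri(r))
f=lambda n,p:(np.array(p)+.5)/9-.5+{'scene':(222,128),'top':(437,205)}[n]
for nm,a,b in(('lens',(310,143),(370,257)),('base',(306,208),(346,250)),('knob',(340,318),(487,313))):
    print(nm,*tri([ray(C['scene'],f('scene',a)),ray(C['top'],f('top',b))]))
for n,cs in(('top',[(180,60),(490,205),(385,485),(60,345)]),('scene',[(160,310),(250,470),(465,395)])):
    q=np.array([atz(C[n],f(n,p),6) for p in cs]); print(n,q[:,:2].tolist(),q.mean(0),np.linalg.norm(np.diff(q,axis=0),axis=1))
```

```text
onyx scene [308.67 217.71] [  8   9  18  16 231] [595.75  -2.27   8.  ]
onyx top [352.72 208.62] [  6   6  23  23 412] [590.86  -4.72   8.  ]
  tri [591.98  -5.27   2.64] [np.float64(0.287115816305272), np.float64(0.2871158163052115)]
striker scene [319.65 188.08] [11 12 12 11 98] [461.64 -63.9    8.  ]
striker top [376.12 256.25] [ 10   9  15  15 188] [456.29 -67.47   8.  ]
  tri [456.73 -68.07   1.77] [np.float64(0.05822927927430436), np.float64(0.05822927927421118)]
queen scene [352.54 204.16] [12 13 10  7 58] [452.6   75.52   8.  ]
queen top [325.49 259.66] [ 11  11  12  12 116] [447.79  72.94   8.  ]
  tri [448.26  72.8    2.7 ] [np.float64(0.18715636361137877), np.float64(0.18715636361141025)]
plate scene [397.42 238.06] [  9  13  34  28 712] [484.68 279.87   8.  ]
plate top [252.64 249.09] [   7    6   38   39 1167] [477.93 275.83   8.  ]
  tri [478.67 277.01   0.25] [np.float64(0.042504935118252166), np.float64(0.04250493511823866)]
lens [ 505.88 -322.89  109.38] [np.float64(0.040753241971946186), np.float64(0.04075324197206631)]
base [ 511.47 -325.25   78.41] [np.float64(0.7466829935188497), np.float64(0.7466829935189373)]
knob [ 488.84 -374.64  -11.65] [np.float64(26.271008629416038), np.float64(26.27100862941601)]
top [[581.7435504324975, -299.80834003946416], [534.7596804000029, -396.00659620160707], [447.44174019589104, -356.81878115756774], [492.0656474181957, -256.9527035903533]] [ 514.  -327.4    6. ] [107.06  95.71 109.38]
scene [[539.8170422606798, -393.18775910939735], [586.245188256704, -293.429086275112], [498.7517997756298, -256.03048391431196]] [ 541.6  -314.22    6.  ] [110.03  95.15]
```

Emit:
send_rows(grip=[-1,-1,-1,-1,-1], offset=[[0.04,-0.05,0],[0.04,-0.05,0],[0.04,-0.05,0],[0.04,-0.05,0],[0.04,-0.05,0]], rotation=[[0,0,0],[0,0,0],[0,0,0],[0,0,0],[0,0,0]])

```text
t: 2.3
position: [294.5, 335.7, 231.6]
ee_rot: [0.126, 0.992, 0.0, 0.0]
contact_force: [0.4, -0.0, 0.2]
gripper_width: 85.2
gripper_force: 0.0
```

Emit:
send_rows(grip=[-1,-1,-1,-1,-1], offset=[[0.03,-0.034,-0.011],[0.03,-0.034,-0.011],[0.03,-0.034,-0.011],[0.03,-0.034,-0.011],[0.03,-0.034,-0.011]], rotation=[[0,0,0],[0,0,0],[0,0,0],[0,0,0],[0,0,0]])

```text
t: 2.8
position: [444.8, 165.7, 176.3]
ee_rot: [0.126, 0.992, 0.0, 0.001]
contact_force: [0.1, 0.3, 0.1]
gripper_width: 85.4
gripper_force: 0.0
```

Emit:
send_rows(grip=[-1,-1,-1,-1,-1], offset=[[0.03,-0.034,-0.011],[0.03,-0.034,-0.011],[0.03,-0.034,-0.011],[0.03,-0.034,-0.011],[0.03,-0.034,-0.011]], rotation=[[0,0,0],[0,0,0],[0,0,0],[0,0,0],[0,0,0]])

```text
t: 3.3
position: [594.8, -4.3, 120.9]
ee_rot: [0.126, 0.992, 0.0, 0.0]
contact_force: [0.3, -0.1, 0.2]
gripper_width: 85.4
gripper_force: 0.0
```

Emit:
send_rows(grip=[-1,-1,-1,-1,-1], offset=[[0,0,-0.03],[0,0,-0.02],[0,0,0],[0,0,0],[0,0,0]], rotation=[[0,0,0],[0,0,0],[0,0,0],[0,0,0],[0,0,0]])

```text
t: 3.8
position: [594.8, -2.5, 73.3]
ee_rot: [0.126, 0.992, 0.0, 0.002]
contact_force: [-0.4, -0.4, 0.7]
gripper_width: 85.6
gripper_force: 0.0
```

Run:
```python
from h import *
for n in('scene','top'):
    c=cam(n); s=ctrl.state()
    p=proj(c,[s['position']])[0]; print(n,p,s['position'],s['joint_positions'])
    x,y=int(p[0])-35,int(p[1])-35
    cr=cv2.resize(c['img'][y:y+65,x:x+70],None,fx=5,fy=5,interpolation=cv2.INTER_CUBIC)[:,:,::-1].copy()
    cv2.circle(cr,tuple(int(v) for v in ((p-[x,y]+.5)*5)),3,(0,255,0),-1)
    globals().setdefault('L',[]).append(cr)
cv2.imwrite('pics/hover.png',np.hstack(L))
```

```text
scene [308.22892749 204.03857681] [594.91236367  -2.45365468  73.51777794] [-9.94658046e-02  2.63580622e-01  1.48558127e+00  1.07650786e-04
  1.38864645e+00 -1.41807008e+00]
top [353.16570979 202.86121369] [594.84363991  -2.45534051  73.49913748] [-9.94651530e-02  2.63465015e-01  1.48576468e+00  7.98273342e-05
  1.38859506e+00 -1.41807605e+00]
```

View pics/hover.png

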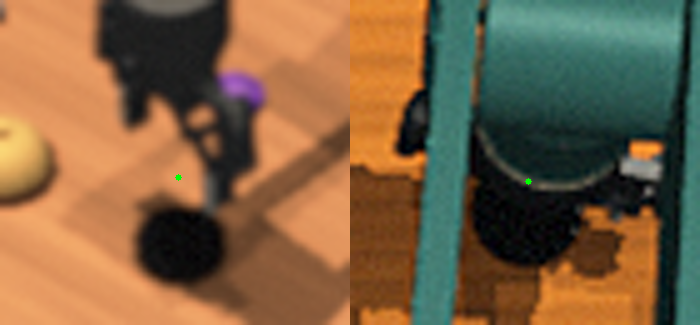

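The hover picture shows the fingertips straddling the onyx in the scene view, the TCP dot between them, and the onyx directly below. I'll descend and grip.

Emit:
send_rows(grip=[-1,-1,-1,-1,-1], offset=[[-0.003,-0.002,-0.025],[0,0,-0.025],[0,0,-0.02],[0,0,-0.005],[0,0,0]], rotation=[[0,0,0],[0,0,0],[0,0,0],[0,0,0],[0,0,0]])

```text
t: 4.4
position: [590.6, -4.5, -3.6]
ee_rot: [0.126, 0.992, 0.0, -0.0]
contact_force: [0.3, -0.5, 0.6]
gripper_width: 85.4
gripper_force: 0.0
```

Emit:
send_rows(grip=[-0.8,-0.6,-0.4,-0.3,-0.2], offset=[[0,0,0],[0,0,0],[0,0,0],[0,0,0],[0,0,0]], rotation=[[0,0,0],[0,0,0],[0,0,0],[0,0,0],[0,0,0]])

```text
t: 4.9
position: [592.5, -4.8, -1.2]
ee_rot: [0.126, 0.992, 0.0, 0.002]
contact_force: [-0.3, 0.1, 5.2]
gripper_width: 61.5
gripper_force: 65.9
```

Emit:
send_rows(grip=[0,0.3,0.6,1,1], offset=[[0,0,0],[0,0,0],[0,0,0],[0,0,0],[0,0,0]], rotation=[[0,0,0],[0,0,0],[0,0,0],[0,0,0],[0,0,0]])

```text
t: 5.4
position: [592.5, -4.8, -1.1]
ee_rot: [0.126, 0.992, 0.0, 0.002]
contact_force: [-0.7, 0.2, 6.2]
gripper_width: 61.5
gripper_force: 65.9
```

Emit:
send_rows(grip=[1,1,1,1,1], offset=[[0,0,0.01],[0,0,0.015],[0,0,0.015],[0,0,0.015],[0,0,0]], rotation=[[0,0,0],[0,0,0],[0,0,0],[0,0,0],[0,0,0]])

```text
t: 5.9
position: [593.2, -4.9, 55.4]
ee_rot: [0.126, 0.992, 0.0, 0.004]
contact_force: [0.7, 0.3, -1.4]
gripper_width: 61.6
gripper_force: 65.2
```

Run:
```python
from h import *
print({k:np.round(v,2) for k,v in ctrl.state().items()})
c=cam('scene'); p=proj(c,[ctrl.state()['position']])[0]
x,y=int(p[0])-40,int(p[1])-30
cr=cv2.resize(c['img'][y:y+60,x:x+80],None,fx=6,fy=6,interpolation=cv2.INTER_CUBIC)[:,:,::-1].copy()
cv2.imwrite('pics/lift.png',cr)
```

```text
{'t': np.float64(5.9), 'joint_positions': array([-0.1 ,  0.27,  1.51,  0.  ,  1.35, -1.42]), 'joint_velocities': array([-0.  ,  0.03,  0.04, -0.  , -0.02, -0.  ]), 'joint_torque': array([  0.06, -40.22, -28.05,  -0.  ,   0.26,   0.  ]), 'position': array([593.16,  -4.93,  55.41]), 'ee_rot': array([0.13, 0.99, 0.  , 0.  ]), 'contact_force': array([ 0.65,  0.31, -1.35]), 'ft_torque': array([-0.01,  0.02,  0.06]), 'gripper_force': np.float64(65.21), 'gripper_width': np.float64(61.62)}
```

View pics/lift.png

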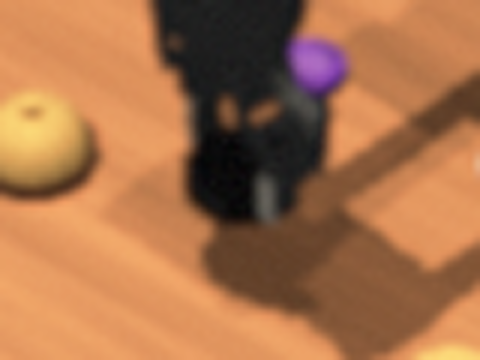

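The picture shows the onyx gripped and off the table, and the force (-1.35 N) matches its weight. I'll carry it to the plate.

Emit:
send_rows(grip=[1,1,1,1,1], offset=[[-0.005,0.012,0.015],[-0.012,0.03,0.01],[-0.0145,0.035,0],[-0.0145,0.035,0],[-0.0145,0.035,0]], rotation=[[0,0,0],[0,0,0],[0,0,0],[0,0,0],[0,0,0]])

```text
t: 6.45
position: [528.7, 144.2, 76.5]
ee_rot: [0.126, 0.992, 0.0, -0.0]
contact_force: [0.7, -0.2, -1.0]
gripper_width: 61.7
gripper_force: 65.3
```

Emit:
send_rows(grip=[1,1,1,1,1], offset=[[-0.0145,0.035,0],[-0.0145,0.035,0],[-0.014,0.035,0],[-0.011,0.029,0],[0,0,0]], rotation=[[0,0,0],[0,0,0],[0,0,0],[0,0,0],[0,0,0]])

```text
t: 6.95
position: [473.5, 280.2, 76.4]
ee_rot: [0.123, 0.992, 0.001, -0.001]
contact_force: [-0.6, -0.2, -0.1]
gripper_width: 61.5
gripper_force: 65.3
```

Emit:
send_rows(grip=[1,1,1,1,1], offset=[[0,0,-0.02],[0,0,-0.02],[0,0,-0.01],[0,0,0],[0,0,0]], rotation=[[0,0,0],[0,0,0],[0,0,0],[0,0,0],[0,0,0]])

```text
t: 7.45
position: [476.4, 276.2, 26.8]
ee_rot: [0.126, 0.992, 0.0, 0.0]
contact_force: [-0.2, 0.5, -0.7]
gripper_width: 61.1
gripper_force: 65.3
```

Run:
```python
from h import *
np.set_printoptions(precision=1,suppress=True)
s=ctrl.state();print(s['position'],s['joint_positions'],s['contact_force'])
L=[]
for n in('scene','top'):
    c=cam(n); p=proj(c,[s['position']])[0]; print(n,p)
    x,y=int(p[0])-35,int(p[1])-35
    cr=cv2.resize(c['img'][y:y+70,x:x+70],None,fx=5.5,fy=5.5,interpolation=cv2.INTER_CUBIC)[:,:,::-1].copy()
    cv2.circle(cr,tuple(int(v) for v in ((p-[x,y]+.5)*5.5)),2,(0,255,0),-1)
    # outline of plate at estimated pose (top face z=10)
    a=np.linspace(0,2*np.pi,60); q=proj(c,np.c_[478.5+55*np.cos(a),276.5+55*np.sin(a),0*a+10])
    cv2.polylines(cr,[np.int32((q-[x,y]+.5)*5.5)],True,(255,0,0),1)
    L.append(cr)
cv2.imwrite('pics/plate.png',np.hstack(L))
```

```text
[476.4 276.2  26.8] [ 0.4  0.2  1.6  0.   1.3 -0.9] [-0.2  0.5 -0.7]
scene [398.5 232.2]
top [251.4 249. ]
```

View pics/plate.png

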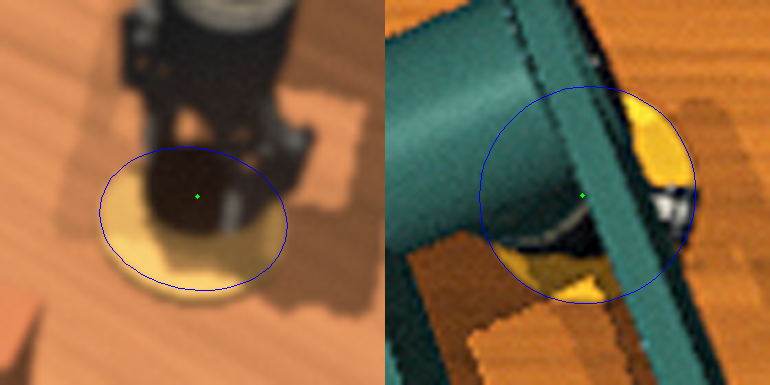

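The picture shows the onyx above the plate; the fitted plate outline agrees in the top view and sits about a pixel high in the scene view. I'll lower, release and back off.

Emit:
send_rows(grip=[1,1,1,1,1], offset=[[0.002,0,-0.008],[0,0,-0.005],[0,0,-0.002],[0,0,-0.002],[0,0,0]], rotation=[[0,0,0],[0,0,0],[0,0,0],[0,0,0],[0,0,0]])

```text
t: 8.05
position: [478.2, 276.3, 9.2]
ee_rot: [0.126, 0.992, -0.0, -0.0]
contact_force: [-0.3, -0.3, -1.0]
gripper_width: 61.8
gripper_force: 65.3
```

Emit:
send_rows(grip=[1,1,1,1,1], offset=[[0,0,-0.001],[0,0,0],[0,0,0],[0,0,0],[0,0,0]], rotation=[[0,0,0],[0,0,0],[0,0,0],[0,0,0],[0,0,0]])

```text
t: 8.55
position: [478.4, 276.4, 8.9]
ee_rot: [0.126, 0.992, 0.0, 0.0]
contact_force: [-1.3, -0.4, 4.2]
gripper_width: 61.8
gripper_force: 65.7
```

Emit:
send_rows(grip=[-0.4,-0.6,-0.8,-1,-1], offset=[[0,0,0],[0,0,0],[0,0,0],[0,0,0],[0,0,0]], rotation=[[0,0,0],[0,0,0],[0,0,0],[0,0,0],[0,0,0]])

```text
t: 9.05
position: [478.1, 276.3, 7.9]
ee_rot: [0.126, 0.992, -0.0, -0.0]
contact_force: [-0.3, 0.7, -1.1]
gripper_width: 85.1
gripper_force: 0.0
```

Emit:
send_rows(grip=[-1,-1,-1,-1,-1], offset=[[0,0,0.01],[0,0,0.03],[0,0,0.03],[0,0,0.02],[0,0,0]], rotation=[[0,0,0],[0,0,0],[0,0,0],[0,0,0],[0,0,0]])

```text
t: 9.55
position: [480.9, 277.5, 103.3]
ee_rot: [0.126, 0.992, 0.002, 0.004]
contact_force: [1.8, 0.4, 0.7]
gripper_width: 85.3
gripper_force: 0.0
```

Emit:
send_rows(grip=[-1,-1,-1,-1,-1], offset=[[-0.003,-0.043,0],[-0.003,-0.043,0],[-0.003,-0.043,0],[-0.003,-0.043,0],[-0.003,-0.043,0]], rotation=[[0,0,0],[0,0,0],[0,0,0],[0,0,0],[0,0,0]])

```text
t: 10.05
position: [462.1, 59.8, 97.1]
ee_rot: [0.126, 0.992, -0.0, -0.001]
contact_force: [1.1, 0.5, 0.2]
gripper_width: 85.4
gripper_force: 0.0
```

Emit:
send_rows(grip=[-1,-1,-1,-1,-1], offset=[[-0.003,-0.043,0],[-0.002,-0.043,0],[-0.002,-0.043,0],[0,0,-0.02],[0,0,0]], rotation=[[0,0,0],[0,0,0],[0,0,0],[0,0,0],[0,0,0]])

```text
t: 10.55
position: [453.5, -68.2, 75.0]
ee_rot: [0.128, 0.992, 0.001, -0.004]
contact_force: [0.2, 0.8, -0.7]
gripper_width: 85.2
gripper_force: 0.0
```

Run:
```python
from h import *
np.set_printoptions(precision=1,suppress=True)
print(ctrl.state()['position'])
L=[]
for n in('scene','top'):
    c=cam(n); p=proj(c,[478,277,15])[0]; x,y=int(p[0])-25,int(p[1])-25
    im=c['img'][y:y+50,x:x+50]; g=im.max(2)
    yel=np.uint8((im[:,:,1]>90)&(im[:,:,2]<(60 if n=='top' else 120))); dark=np.uint8(g<70)
    k,l,s,ce=cv2.connectedComponentsWithStats(dark); 
    for i in range(1,k):
        if s[i,4]>80: print(n,'dark',s[i],ce[i]+[x,y],atz(c,ce[i]+[x,y],22))
    t=ctrl.trace(n,'plate')
    if t: print(n,'plate',t[0]['conf'],t[0]['extent'],atz(c,t[0]['extent'][:2],10))
    L.append(cv2.resize(im,None,fx=7,fy=7,interpolation=cv2.INTER_CUBIC)[:,:,::-1])
cv2.imwrite('pics/onyx.png',np.hstack(L))
```

```text
[453.5 -68.2  75. ]
scene dark [ 16  18  17  15 201] [397.4 234.8] [484.1 277.7  22. ]
scene plate 0.93 [399.8, 238.3, 35.2, 28.2] [482.3 287.2  10. ]
top dark [ 16  15  23  23 395] [252.7 249.1] [476.7 273.5  22. ]
top plate 0.6 [252.2, 249.4, 35.9, 40.0] [476.9 276.7  10. ]
```

View pics/onyx.png

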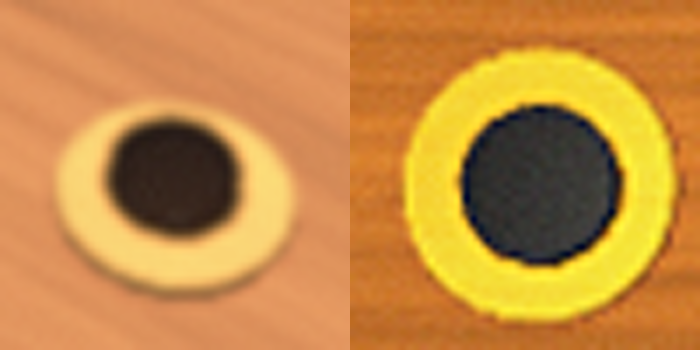

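The picture shows the onyx flat and concentric with the plate in the top view (plate centre about (540,185), onyx (541,184)). Now the striker.

Emit:
send_rows(grip=[-1,-1,-1,-1,-1], offset=[[0,0,-0.02],[0,0,-0.02],[0,0,-0.015],[0,0,0],[0,0,0]], rotation=[[0,0,0],[0,0,0],[0,0,0],[0,0,0],[0,0,0]])

```text
t: 11.25
position: [456.8, -67.1, 24.0]
ee_rot: [0.125, 0.992, 0.0, 0.0]
contact_force: [-0.4, -0.5, 0.4]
gripper_width: 85.5
gripper_force: 0.0
```

Emit:
send_rows(grip=[-1,-1,-1,-1,-1], offset=[[0,-0.001,-0.012],[0,0,-0.01],[0,0,0],[0,0,0],[0,0,0]], rotation=[[0,0,0],[0,0,0],[0,0,0],[0,0,0],[0,0,0]])

```text
t: 11.75
position: [456.5, -68.8, 1.5]
ee_rot: [0.126, 0.992, 0.0, 0.0]
contact_force: [-0.0, 0.3, -0.5]
gripper_width: 85.7
gripper_force: 0.0
```

Emit:
send_rows(grip=[-0.7,-0.5,-0.3,-0.1,0], offset=[[0,0,0],[0,0,0],[0,0,0],[0,0,0],[0,0,0]], rotation=[[0,0,0],[0,0,0],[0,0,0],[0,0,0],[0,0,0]])

```text
t: 12.25
position: [456.3, -68.7, 1.4]
ee_rot: [0.126, 0.992, 0.0, 0.0]
contact_force: [0.5, 0.3, -1.0]
gripper_width: 42.8
gripper_force: 0.1
```

Emit:
send_rows(grip=[0.2,0.5,1,1,1], offset=[[0,0,0],[0,0,0],[0,0,0],[0,0,0],[0,0,0]], rotation=[[0,0,0],[0,0,0],[0,0,0],[0,0,0],[0,0,0]])

```text
t: 12.75
position: [456.6, -68.8, 2.0]
ee_rot: [0.126, 0.992, -0.0, 0.0]
contact_force: [-0.9, 0.7, 5.4]
gripper_width: 38.9
gripper_force: 60.4
```

Emit:
send_rows(grip=[1,1,1,1,1], offset=[[0,0,0.01],[0,0,0.02],[0,0,0.03],[0,0,0.02],[0,0,0]], rotation=[[0,0,0],[0,0,0],[0,0,0],[0,0,0],[0,0,0]])

```text
t: 13.25
position: [458.6, -69.3, 84.9]
ee_rot: [0.126, 0.992, -0.001, 0.004]
contact_force: [0.5, -0.7, -0.1]
gripper_width: 39.0
gripper_force: 60.3
```

Emit:
send_rows(grip=[1,1,1,1,1], offset=[[0.001,0.02,0],[0.002,0.04,0],[0.003,0.043,0],[0.003,0.043,0],[0.003,0.043,0]], rotation=[[0,0,0],[0,0,0],[0,0,0],[0,0,0],[0,0,0]])

```text
t: 13.75
position: [467.2, 121.7, 79.9]
ee_rot: [0.126, 0.992, -0.0, -0.001]
contact_force: [0.7, -0.3, 0.1]
gripper_width: 39.1
gripper_force: 60.4
```

Emit:
send_rows(grip=[1,1,1,1,1], offset=[[0.003,0.043,0],[0.003,0.043,0],[0.003,0.043,0],[0.001,0.027,0],[0,0,0]], rotation=[[0,0,0],[0,0,0],[0,0,0],[0,0,0],[0,0,0]])

```text
t: 14.25
position: [477.1, 279.3, 79.6]
ee_rot: [0.124, 0.992, 0.0, -0.001]
contact_force: [-0.2, 0.1, 0.5]
gripper_width: 39.1
gripper_force: 60.4
```

Emit:
send_rows(grip=[1,1,1,1,1], offset=[[0,0,-0.02],[0,0,-0.02],[0,0,-0.005],[0,0,0],[0,0,0]], rotation=[[0,0,0],[0,0,0],[0,0,0],[0,0,0],[0,0,0]])

```text
t: 14.75
position: [478.6, 275.9, 36.7]
ee_rot: [0.126, 0.992, 0.0, 0.0]
contact_force: [0.3, 0.5, 0.5]
gripper_width: 39.0
gripper_force: 60.4
```

Emit:
send_rows(grip=[1,1,1,1,1], offset=[[0,0,-0.003],[0,0,-0.002],[0,0,-0.001],[0,0,0],[0,0,0]], rotation=[[0,0,0],[0,0,0],[0,0,0],[0,0,0],[0,0,0]])

```text
t: 15.25
position: [478.3, 276.4, 30.5]
ee_rot: [0.126, 0.992, 0.0, 0.0]
contact_force: [-0.0, 0.5, -0.4]
gripper_width: 38.7
gripper_force: 60.4
```

Emit:
send_rows(grip=[1,1,1,1,1], offset=[[0,0,-0.001],[0,0,-0.001],[0,0,0],[0,0,0],[0,0,0]], rotation=[[0,0,0],[0,0,0],[0,0,0],[0,0,0],[0,0,0]])

```text
t: 15.75
position: [478.2, 276.3, 28.3]
ee_rot: [0.126, 0.992, 0.0, 0.0]
contact_force: [-0.4, 0.3, -0.2]
gripper_width: 39.0
gripper_force: 60.4
```

Emit:
send_rows(grip=[1,1,1,1,1], offset=[[0,0,-0.001],[0,0,0],[0,0,0],[0,0,0],[0,0,0]], rotation=[[0,0,0],[0,0,0],[0,0,0],[0,0,0],[0,0,0]])

```text
t: 16.25
position: [478.5, 276.4, 28.0]
ee_rot: [0.126, 0.992, 0.0, 0.0]
contact_force: [-2.1, -1.6, 5.2]
gripper_width: 39.0
gripper_force: 60.9
```

Emit:
send_rows(grip=[0,-0.2,-0.4,-0.7,-1], offset=[[0,0,0],[0,0,0],[0,0,0],[0,0,0],[0,0,0]], rotation=[[0,0,0],[0,0,0],[0,0,0],[0,0,0],[0,0,0]])

```text
t: 16.75
position: [478.1, 276.3, 27.1]
ee_rot: [0.126, 0.992, -0.0, -0.0]
contact_force: [-0.0, -0.0, -0.5]
gripper_width: 84.2
gripper_force: 0.0
```

Emit:
send_rows(grip=[-1,-1,-1,-1,-1], offset=[[0,0,0],[0,0,0.01],[0,0,0.03],[0,0,0.03],[0,0,0.01]], rotation=[[0,0,0],[0,0,0],[0,0,0],[0,0,0],[0,0,0]])

```text
t: 17.25
position: [480.4, 277.3, 112.0]
ee_rot: [0.126, 0.992, 0.002, 0.003]
contact_force: [0.6, 0.3, 0.3]
gripper_width: 85.7
gripper_force: 0.0
```

Emit:
send_rows(grip=[-1,-1,-1,-1,-1], offset=[[-0.006,-0.04,0],[-0.006,-0.041,0],[-0.006,-0.041,0],[-0.006,-0.041,0],[-0.006,-0.04,0]], rotation=[[0,0,0],[0,0,0],[0,0,0],[0,0,0],[0,0,0]])

```text
t: 17.75
position: [447.5, 71.8, 107.0]
ee_rot: [0.126, 0.992, -0.0, -0.0]
contact_force: [0.7, -0.4, 0.3]
gripper_width: 85.3
gripper_force: 0.0
```

Emit:
send_rows(grip=[-1,-1,-1,-1,-1], offset=[[0,0,-0.03],[0,0,-0.02],[0,0,-0.02],[0,0,0],[0,0,0]], rotation=[[0,0,0],[0,0,0],[0,0,0],[0,0,0],[0,0,0]])

```text
t: 18.25
position: [448.0, 73.3, 37.2]
ee_rot: [0.126, 0.992, -0.0, -0.0]
contact_force: [0.8, 0.4, 1.2]
gripper_width: 85.2
gripper_force: 0.0
```

Run:
```python
from h import *
print(ctrl.state()['position'])
L=[]
for n in('scene','top'):
    c=cam(n); p=proj(c,[478,277,15])[0]; x,y=int(p[0])-25,int(p[1])-25
    L.append(cv2.resize(c['img'][y:y+50,x:x+50],None,fx=7,fy=7,interpolation=cv2.INTER_CUBIC)[:,:,::-1])
cv2.imwrite('pics/stack.png',np.hstack(L))
```

```text
[447.95705747  73.34939962  37.23893398]
```

View pics/stack.png

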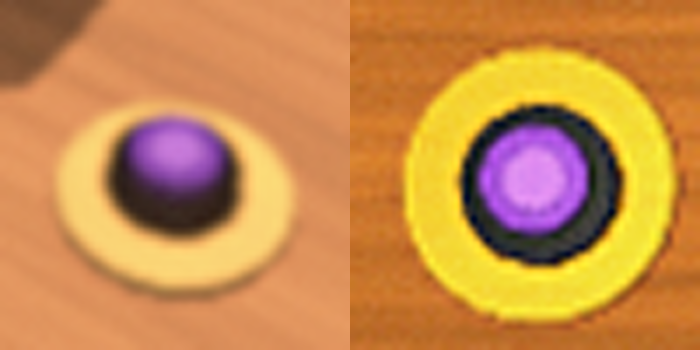

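The picture shows the striker flat on the onyx, within about 1 mm of centre after allowing for parallax. Now the queen.

Emit:
send_rows(grip=[-1,-1,-1,-0.7,-0.5], offset=[[0,0,-0.02],[0,0,-0.0155],[0,0,0],[0,0,0],[0,0,0]], rotation=[[0,0,0],[0,0,0],[0,0,0],[0,0,0],[0,0,0]])

```text
t: 18.85
position: [449.5, 73.4, 3.4]
ee_rot: [0.126, 0.992, 0.0, 0.001]
contact_force: [-0.6, -1.1, -0.1]
gripper_width: 64.3
gripper_force: 0.0
```

Emit:
send_rows(grip=[-0.3,-0.1,0.1,0.3,0.5], offset=[[0,0,0],[0,0,0],[0,0,0],[0,0,0],[0,0,0]], rotation=[[0,0,0],[0,0,0],[0,0,0],[0,0,0],[0,0,0]])

```text
t: 19.35
position: [448.6, 73.3, 2.6]
ee_rot: [0.126, 0.992, 0.0, 0.0]
contact_force: [-1.4, -0.7, 5.4]
gripper_width: 28.0
gripper_force: 58.8
```

Emit:
send_rows(grip=[1,1,1,1,1], offset=[[0,0,0],[0,0,0],[0,0,0],[0,0,0],[0,0,0]], rotation=[[0,0,0],[0,0,0],[0,0,0],[0,0,0],[0,0,0]])

```text
t: 19.85
position: [448.6, 73.3, 2.6]
ee_rot: [0.126, 0.992, 0.0, 0.0]
contact_force: [-2.1, -0.3, 5.2]
gripper_width: 28.4
gripper_force: 58.8
```

Emit:
send_rows(grip=[1,1,1,1,1], offset=[[0,0,0.01],[0,0,0.02],[0,0,0.03],[0,0,0.03],[0,0,0.02]], rotation=[[0,0,0],[0,0,0],[0,0,0],[0,0,0],[0,0,0]])

```text
t: 20.35
position: [449.1, 73.4, 114.5]
ee_rot: [0.126, 0.992, 0.0, 0.002]
contact_force: [0.6, -0.4, -0.6]
gripper_width: 28.1
gripper_force: 59.2
```

Emit:
send_rows(grip=[1,1,1,1,1], offset=[[0.004,-0.035,0.02],[0.004,-0.04,0.02],[0.004,-0.04,0.02],[0.004,-0.04,0.02],[0.004,-0.04,0.02]], rotation=[[0,0,0],[0,0,0],[0,0,0],[0,0,0],[0,0,0]])

```text
t: 20.85
position: [468.0, -123.2, 213.0]
ee_rot: [0.126, 0.992, 0.0, 0.0]
contact_force: [1.3, -0.0, -0.9]
gripper_width: 28.2
gripper_force: 59.2
```

Emit:
send_rows(grip=[1,1,1,1,1], offset=[[0.004,-0.04,0],[0.004,-0.04,0],[0.004,-0.04,0],[0.004,-0.04,0],[0.004,-0.033,0]], rotation=[[-0.9,-2,0],[-0.9,-2,0],[-0.9,-2,0],[-0.9,-2,0],[-1,-1.9,0]])

```text
t: 21.35
position: [487.9, -316.9, 212.0]
ee_rot: [0.126, 0.987, -0.029, 0.091]
contact_force: [2.0, -0.3, -0.4]
gripper_width: 28.0
gripper_force: 59.2
```

Emit:
send_rows(grip=[1,1,1,1,1], offset=[[0,0,0],[0,0,0],[0,0,0],[0,0,0],[0,0,0]], rotation=[[0,0,0],[0,0,0],[0,0,0],[0,0,0],[0,0,0]])

```text
t: 21.85
position: [488.6, -313.7, 212.1]
ee_rot: [0.125, 0.988, -0.029, 0.091]
contact_force: [0.5, -0.7, -0.1]
gripper_width: 28.5
gripper_force: 59.2
```

Run:
```python
from h import *
from scipy.spatial.transform import Rotation as Ro
np.set_printoptions(precision=3,suppress=True)
s=ctrl.state();P=np.array(s['position']);R=Ro.from_quat(s['ee_rot']).as_matrix()
print(P,R[:,2],s['joint_positions'],s['gripper_width'],s['gripper_force'])
q=P+2.6*R[:,2]; L=[]
for n in('scene','top'):
    c=cam(n); pq=proj(c,[q,[505.9,-322.9,109.4],[0,0,0]])[:2]
    print(n,pq)
    x,y=(np.int32(pq.mean(0))-[32,32])
    cr=cv2.resize(c['img'][y:y+65,x:x+65],None,fx=6,fy=6,interpolation=cv2.INTER_CUBIC)[:,:,::-1].copy()
    print('crop',x,y)
    a=np.linspace(0,2*np.pi,40); e=q+16*(np.cos(a)[:,None]*R[:,0]+np.sin(a)[:,None]*R[:,1])
    cv2.polylines(cr,[np.int32((proj(c,e)-[x,y]+.5)*6)],True,(0,255,0),1)
    cv2.circle(cr,tuple(int(v) for v in (pq[1]-[x,y]+.5)*6),2,(255,0,0),-1)
    for t in('queen','lens'):
        print(t,[(np.round(v['pixel'],1),round(v['conf'],2)) for v in ctrl.spot_point(n,t)[:2]])
    L.append(cr)
cv2.imwrite('pics/show.png',np.hstack(L))
```

```text
[ 488.579 -313.664  212.075] [ 0.172 -0.079 -0.982] [-0.696  0.026  1.485  0.05   1.447 -2.018] 28.451292215393146 59.23549711704254
scene [[258.186 119.403]
 [255.983 143.439]]
crop 225 99
queen [(array([257.6, 122.3]), 0.56)]
lens [(array([255. , 140.4]), 0.57), (array([394.4, 233.6]), 0.45)]
top [[487.472 234.886]
 [477.658 233.112]]
crop 450 201
queen []
lens [(array([477.5, 233.5]), 0.74)]
```

View pics/show.png

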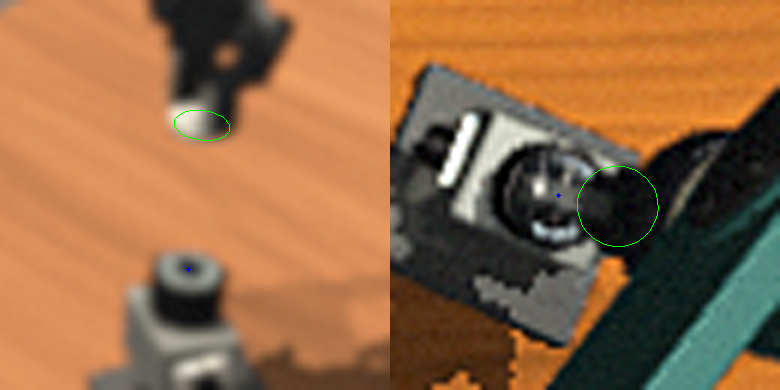

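The picture shows the queen in the grip above the barrel, with the predicted outline at about (202,125) within 1–2 px of it, and the lens dot on the glass in both views. I'll check the lean by projecting the barrel for several angles.

Run:
```python
from h import *
np.set_printoptions(precision=1,suppress=True)
off={'scene':(222,128),'top':(437,205)}
C={n:cam(n) for n in off}; im0={n:cv2.imread(f'pics/{n}0.png') for n in off}
l=np.array([505.9,-322.9,109.4]); u=np.array([-.905,.425,0])
D=lambda n,P:(proj(C[n],P)-off[n]+.5)*9-.5
a=np.linspace(0,2*np.pi,60)[:,None]; v=np.array([.425,.905,0])
out=[]
for th in(.1,.17,.24,.31):
    n_=u*np.sin(th)+[0,0,np.cos(th)]; w=np.cross(n_,v)
    row=[]
    for n in('top','scene'):
        x,y=off[n]; cr=cv2.resize(im0[n][y:y+48,x:x+60] if n=='scene' else im0[n][y+5:y+53,x:x+60],None,fx=5,fy=5,interpolation=cv2.INTER_CUBIC)
        oy=y if n=='scene' else y+5
        for d,col in((0,(0,255,0)),(-28,(0,0,255))):
            e=l+d*n_+23*(np.cos(a)*v+np.sin(a)*w)
            cv2.polylines(cr,[np.int32(np.round((proj(C[n],e)-[x,oy]+.5)*5))],True,col,1)
        row.append(cr)
        print(th,n,D(n,[l,l-28*n_,l-58*n_/np.cos(th)]).ravel())
    out.append(np.hstack(row)[:, :])
g=np.vstack([np.hstack(out[:2]),np.hstack(out[2:])]); print(g.shape)
cv2.imwrite('pics/lean.png',cv2.resize(g,(800,int(g.shape[0]*800/g.shape[1]))))
```

```text
0.1 top [369.9 257.  343.9 260.4 317.  263.8]
0.1 scene [309.9 143.  310.7 198.8 311.6 257.9]
0.17 top [369.9 257.  346.6 254.3 322.  251.4]
0.17 scene [309.9 143.  306.1 199.7 302.1 260.8]
0.24 top [369.9 257.  349.3 248.3 327.1 238.8]
0.24 scene [309.9 143.  301.6 200.3 292.4 263.8]
0.31 top [369.9 257.  352.2 242.3 332.3 225.7]
0.31 scene [309.9 143.  297.  200.6 282.3 266.9]
(480, 1200, 3)
```

View pics/lean.png

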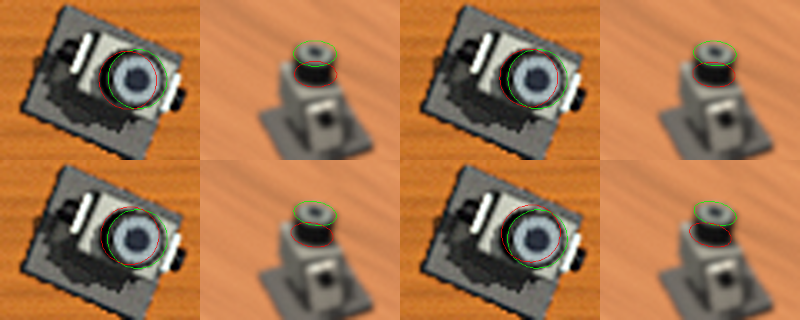

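The overlay shows the barrel base fitting best near 0.17–0.20 rad, consistent with the 0.19 I used. The queen sits about 102 mm from the glass and 1 mm off the axis, so I'm handing in.

```bash
python3 -c "
from workcell import ctrl
s=ctrl.state();print(s['position'],s['gripper_force'],abs(s['joint_velocities']).max() if hasattr(s['joint_velocities'],'max') else s['joint_velocities'])
print(ctrl.job_done())"
```

```text
[ 488.24920182 -314.60657156  211.81534468] 59.23521816730499 0.003984853159981187
the job is handed in; nothing more can be done
None
```

I stacked the onyx and then the striker centred on the plate, and handed in with the queen held still, by my camera measurements about 102 mm from the lens and 1 mm off its axis; no verdict was returned.

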